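# Set a strike plate to overhang the filing board

### The job

Using only pushes of the fingertips, slide the flat steel strike plate on the filing board until its long side lies flat against the metal guide rail and its end sticks out over the board's front edge (the one facing the robot) by 30 mm, so that the dark scribed line across the plate lies right above that edge, ready for filing. Keep the plate flat on the board: do not pick it up or tip it. Leave the file, the padlock and the lock cylinder beside the board where they lie, and finish with the hand clear.

Things in the scene. Friction and masses are not known exactly. Their poses are not given: they have to be found in the camera images.
- board: Filing board, fixed to the bench: light wooden slab 180 mm (its x) by 150 mm (its y), top face 45 mm above the bench. Origin: centre of its underside, at bench height. Its -x points to the front edge (x = -90 mm), facing the robot, turned up to 0.4 rad either way; its +y points left. A guide rail runs along its left side; the other sides have no rim.
- edge (a point): Middle of the board's front top edge: x = -90 mm, y = 0, 45 mm up in the board's axes, same axes as the board.
- plate: Loose flat steel strike plate 120 (its x) x 50 (y) x 6 mm, about 0.25 kg, flat on the board, up to 0.2 rad askew, clear of the rail at first. Origin: centre of its underside. The -x end (front, with the line) must overhang; the +x end is the back. Latch window 36 x 22 mm at x = +12 mm, 6 mm holes at x = +47, -46. Stops when the push stops. Against the rail its origin is at board y = +35 mm.
- line (a point): Middle of the dark scribed line, 2 mm wide, that crosses the plate's top face 30 mm behind its front end (plate x = -30 mm, 6 mm above its underside); same axes as the plate.
- rail (a point): Middle of the guide rail's inner face (towards the plate), level with the board's top: x = 0, y = +60 mm, 45 mm up in the board's axes. Straight aluminium rail, 15 mm wide, 180 mm long, standing 14 mm above the board's top; fixed to the board.
- file: Bystander: flat file with a wooden handle, 273 x 25 x 26 mm, lying on the bench to the right of the board. Origin: centre of its underside; its y runs along it. Leave it.
- padlock: Bystander: brass padlock 68 x 42 x 16 mm lying flat on the bench to the right of the board. Origin: centre of its underside. Leave it.
- cylinder: Bystander: brass lock cylinder 33 x 62 x 17 mm lying on the bench to the right of the board. Origin: centre of its underside. Leave it.
Mind the look-alikes: they are no part of the job. Of the things that look like the plate, the larger one is meant.

How it is judged:
At the end, for the whole second after the job is handed in: The plate rests flat on the board, its front end 25 to 35 mm past the front edge (scribed line within 5 mm of the edge), its long side against the rail (within 4 mm, turned less than 0.06 rad from it) (x of line in the frame of edge between -0.005 and 0.005 m and y of plate in the frame of board between 0.031 and 0.038 m and angle between the x axis of plate and the x axis of board, either way round below 0.06 rad and angle between plate's own z axis and vertical below 0.05 rad and height (world z) of plate between 0.042 and 0.048 m and linear speed of plate below 0.005 m/s); the robot touches nothing.
It fails at once if the plate is lifted or carried: its underside centre rises more than 7 mm off the board (height (world z) of plate above 0.052 m).
It fails at once if the plate is tipped or falls off the board (angle between plate's own z axis and vertical above 0.15 rad or height (world z) of plate below 0.035 m).
It fails at once if the file, the padlock or the lock cylinder is moved more than 20 mm (distance of any of file, padlock, cylinder from where it was at the start of the episode above 0.02 m).
It also fails if it takes over 51 s, if anything falls off the work surface, if the arm or the gripper's body presses on something with over 40 N, if the wrist force passes 120 N, or if a joint passes its speed limit or range.

### The arm

A 7-joint arm with a two-finger parallel gripper is mounted at the origin on a cart in front of the work surface, level with it; the furniture and walls round the work are solid. World frame = base frame: x ahead of the robot, y to its left, z up, the work surface at z = 0. Lengths are in m, angles in rad, forces in N, time in s.
With the tool pointing down it reaches from about 0.4 to 0.85 m from the base axis. Payload 10.4 kg.
Tool frame: the origin (TCP) lies between the finger pads; the fingertips stand ahead of it and the grasp point (between the pads) lies 6 mm ahead of it (finger_overhang is the z of the fingertips in the tool frame, in m); z points along the fingers, y is the direction in which the jaws open and shut (so a half turn about z gives the same grasp; the last joint's range is limited). The gripper opens to 85 mm and grips with 20 to 120 N. Pads are 22 mm wide; open, the fingers measure 114 mm over their backs; the gripper's body (76 mm by 85 mm) begins 54 mm behind the grasp point. The pads swing forward as they close: fully open they stand 13 mm farther back than shut.
Start: joints at [1.084, 0.332, -0.065, 1.46, 0.022, 1.35, -0.088], TCP at [0.28, -0.559, 0.256] pointing down, gripper open.
Joint ranges: [-2.6, 2.6], [-0.5, 2.12], [-1.47, 1.34], [0.16, 2.42], [-1.27, 4.41], [0.06, 2.06], [-2.6, 2.6]. Speed limits (rad/s): [2.22, 2.22, 2.79, 2.79, 3.14, 3.14, 3.14].

### API

Orientations are given as a unit quaternion [x, y, z, w].
In Python, from workcell import * gives the robot as it stands.
- The arm moves only by the shell command python3 -m creep 'ROWS' [FORCE]. ROWS is JSON, a list of rows, each a list of 7 numbers: the turn, a rotation vector about the tool's x, y, z in rad, then the shift along the tool's x, y, z in mm, then the closure in counts, from 0 (fully open) to 255 (shut). In form: [[wx, wy, wz, dx, dy, dz, claw], ...]. A call has 1 to 8 rows; each row shifts and turns the commanded pose from where the row before left it, along the tool's axes as they then stand; what a row does not reach is not made up. A row lasts 1/10 s, in which the tool goes at most 50 mm and 8.59 degrees, less where a joint would pass 70% of its speed; a pose out of reach is approached as far as the arm can. A call is refused whole if a number of a shift passes 50 or a number of a turn 0.15, either way. A call with a gripper value outside its range is refused whole. The fingers move at their own pace and stop on an object; FORCE is the grip in N (left out, the last holds). Time passes only in rows, so rows that do not move let the fingers close. It gives the time, the measured TCP pose, the force and the opening at its end, in the units of the state.
- get_obs(): the state, without advancing time (a new reading comes with each control period).
- camera(name): name is "side" or "top"; returns (picture, depth): 420x560x3 uint8, blue, green, red; 420x560 float32, m along the optical axis (not along the pixel's ray), 0 where there is no reading.
- camera_model(name): a dict with "camera_matrix" (3x3 intrinsics, pixels), "R" (3x3) and "t" (3): a world point X has camera coordinates R X + t. Camera axes: x right, y down, z forward; pixel columns grow to the right and rows downward; lengths in m; the calibration is good to about 2 mm. A picture is of the moment at which its call begins. camera_model takes no time and is no camera call.
- hand_in(): hands the job in, once; it reports no verdict.
The state is a dict: "clock": time; "joint_pos": joint angles; "joint_velocities": joint speeds; "tau": joint torques, N m; "position": TCP position; "ee_rot": TCP orientation; "ft_force": force on the tool from outside, world axes, zero at the start; "torque": the same for the moment, N m; "grip_width": opening from 0.0 (shut) to 1.0 (fully open).
Only numpy, scipy, OpenCV 4.12 (cv2) and the standard library are available. Lean on these libraries where they do the work, as an engineer would, in place of code of your own. Each camera call takes 0.05 s, during which the arm holds its last target.

## Working session

There is one attempt and no reset: what is moved stays moved. The work goes in short steps, Python scripts to look and compute and a shell command to move; the robot and the scene stay as the last step left them, time stands still between calls to the robot, and variables do not carry over. Pictures are saved under pics/ and viewed, and the job is handed in when it is done.

```bash
mkdir -p pics; ls; python3 - <<'E'
from workcell import *
import cv2,numpy as np
for n in("side","top"):
    p,d=camera(n); cv2.imwrite(f"pics/{n}0.png",p); np.save(f"pics/{n}0.npy",d)
    m=camera_model(n); print(n,m)
print(get_obs())
try: print(finger_overhang)
except Exception as e: print(e)
E
```

```text
pics
side {'camera_matrix': array([[426.31029417,   0.        , 286.31541037],
       [  0.        , 426.31029417, 214.88208318],
       [  0.        ,   0.        ,   1.        ]]), 'R': array([[-0.66656775, -0.7453136 ,  0.01396645],
       [-0.63444922,  0.55738126, -0.53553741],
       [ 0.39135868, -0.36583297, -0.84439601]]), 't': array([0.46014514, 0.3130278 , 0.73981103])}
top {'camera_matrix': array([[464.00438132,   0.        , 279.10059644],
       [  0.        , 464.00438132, 214.62078192],
       [  0.        ,   0.        ,   1.        ]]), 'R': array([[ 0.0261624 , -0.99955943, -0.01401663],
       [-0.99230356, -0.02426974, -0.12142746],
       [ 0.12103378,  0.01708558, -0.99250134]]), 't': array([0.10421362, 0.52892063, 1.08141201])}
{'clock': 0.1, 'joint_pos': array([ 1.08441236,  0.33280536, -0.06471692,  1.46082137,  0.02158849,
        1.34991249, -0.08848838]), 'joint_velocities': array([-0.00029513, -0.00066191, -0.00024515, -0.00259505, -0.00034266,
        0.0017052 ,  0.00036128]), 'tau': array([ 5.38180993e-04, -6.26746631e+01,  4.86555439e-02, -3.92430818e+01,
        1.64590526e-02,  6.92996240e-03, -1.34725093e-05]), 'position': array([ 0.27946441, -0.55871053,  0.25561476]), 'ee_rot': array([ 9.73228129e-01,  2.29840417e-01, -1.62811013e-04, -6.04277801e-04]), 'ft_force': array([-0.45648566,  0.09067192, -0.08919625]), 'torque': array([ 0.00762639, -0.02262175,  0.01458735]), 'grip_width': 0.9972970812473917}
0.025
```

View pics/top0.png

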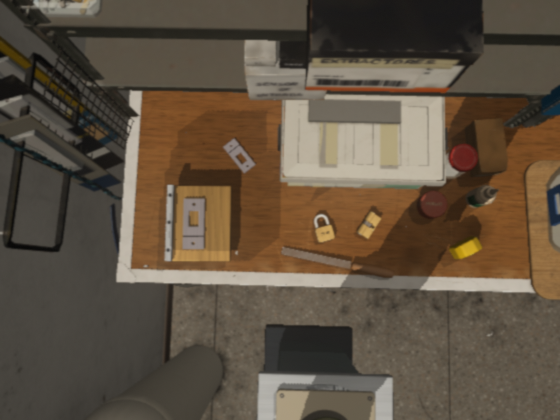

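View pics/side0.png

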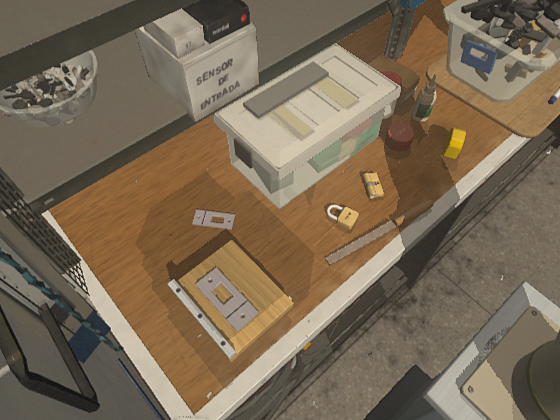

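The top view shows the board around (202,223) with the rail on its left at column 170. The plate is around (194,223). A smaller look-alike lies on the bench at (239,155). I'll enlarge both views next.

```bash
python3 - <<'E'
import cv2
p=cv2.imread("pics/top0.png")[175:275,150:250]; cv2.imwrite("pics/topc.png",cv2.resize(p,(600,600),interpolation=cv2.INTER_CUBIC))
p=cv2.imread("pics/side0.png")[230:365,160:300]; cv2.imwrite("pics/sidec.png",cv2.resize(p,None,fx=4.4,fy=4.4,interpolation=cv2.INTER_CUBIC)[:600])
E
```

```text
(no output)
```

View pics/topc.png

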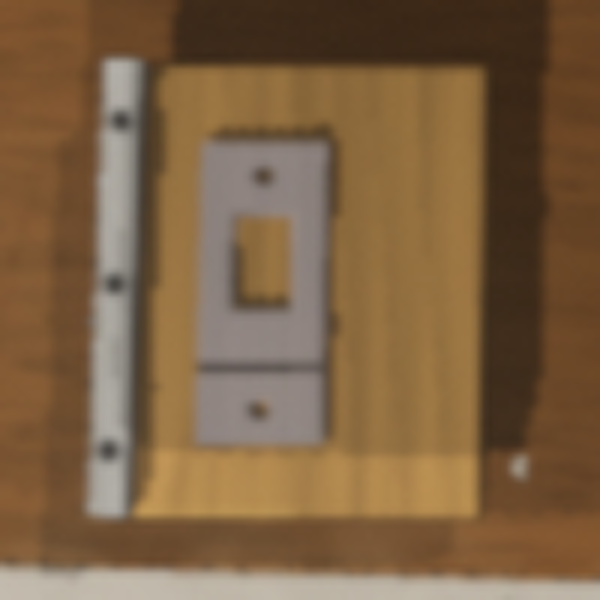

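View pics/sidec.png

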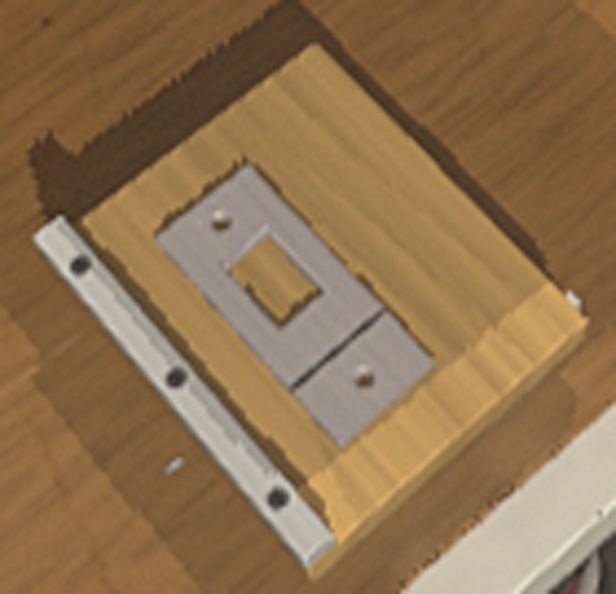

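```bash
cat > h.py <<'E'
from workcell import *
import numpy as np,cv2
T=camera_model("top");S=camera_model("side")
def uvt(c,s=6,o=(150,175)): return (np.array(c)+.5)/s-.5+np.array(o)
def uvs(c,s=4.4,o=(160,230)): return (np.array(c)+.5)/s-.5+np.array(o)
def P(m): return m["camera_matrix"]@np.c_[m["R"],m["t"]]
def tri(a,b):
    X=cv2.triangulatePoints(P(T),P(S),np.array(a,float).reshape(2,1),np.array(b,float).reshape(2,1)).ravel();return X[:3]/X[3]
def atz(m,uv,z):
    d=m["R"].T@np.linalg.inv(m["camera_matrix"])@np.array([*uv,1]);c=-m["R"].T@m["t"]
    return c+d*(z-c[2])/d[2]
E
python3 - <<'E'
from h import *
np.set_printoptions(precision=4,suppress=True)
pts=dict(pBL=((203,140),(155,237),.051),pBR=((331,138),(245,163),.051),pFL=((194,445),(343,445),.051),pFR=((328,443),(435,355),.051),
lL=((196,368),(292,387),.051),lR=((325,367),(387,310),.051),bBR=((486,66),(316,42),.045),bFR=((478,518),(586,322),.045),
rBo=((104,58),(33,235),.059),rBi=((145,58),(62,215),.059),rFi=((128,516),(333,545),.059),rFo=((87,516),(308,567),.059))
for k,(a,b,z) in pts.items():
    print(k,tri(uvt(a),uvs(b)),atz(T,uvt(a),z)[:2],atz(S,uvs(b),z)[:2])
E
```

```text
pBL [0.5591 0.3471 0.0452] [0.5584 0.346 ] [0.5561 0.3476]
pBR [0.5621 0.297  0.0426] [0.5604 0.2951] [0.5586 0.2989]
pFL [0.4369 0.3436 0.0468] [0.4376 0.3433] [0.4345 0.3434]
pFR [0.44   0.2917 0.0466] [0.4397 0.2908] [0.4388 0.2926]
lL [0.4676 0.3442 0.0494] [0.4678 0.3441] [0.4666 0.3441]
lR [0.4695 0.2942 0.0444] [0.4695 0.2933] [0.4666 0.2951]
bBR [0.5929 0.2361 0.0373] [0.5919 0.2355] [0.5885 0.2379]
bFR [0.4125 0.2329 0.0354] [0.4122 0.2316] [0.4101 0.2356]
rBo [0.5894 0.386  0.0543] [0.589  0.3851] [0.5865 0.3859]
rBi [0.591  0.3711 0.0496] [0.5894 0.3688] [0.5861 0.3719]
rFi [0.4092 0.3697 0.0421] [0.4092 0.3657] [0.4045 0.3711]
rFo [0.4079 0.3833 0.0499] [0.4088 0.3817] [0.4043 0.3832]
```

```bash
python3 -m creep '[[0,0,-0.14,0,0,0,255],[0,0,-0.14,0,0,0,255],[0,0,-0.14,0,0,0,255],[0,0,-0.14,0,0,0,255],[0,0,-0.14,0,0,0,255],[0,0,-0.14,0,0,0,255],[0,0,-0.14,0,0,0,255],[0,0,-0.14,0,0,0,255]]' 20; cat >> h.py <<'E'
from scipy.spatial.transform import Rotation as Ro
def rep(target=None):
    o=get_obs();R=Ro.from_quat(o["ee_rot"]).as_matrix();p=o["position"]
    print("t",o["clock"],"p",p.round(4),"yaw",round(np.arctan2(R[1,0],R[0,0]),4),"tilt",R[:2,2].round(4),"f",o["ft_force"].round(2),"g",round(o["grip_width"],3),"q",o["joint_pos"].round(2))
    if target is not None: print("tool mm",(R.T@(np.array(target)-p)*1000).round(1))
E
python3 - <<'E'
from h import *
rep([.46,0,.256])
d=np.load("pics/top0.npy")
for u,v in((300,150),(355,110),(430,150),(300,185),(460,155),(360,50)):
    z=d[v,u];c=np.linalg.inv(T["camera_matrix"])@[u,v,1]*z;print(u,v,(T["R"].T@(c-T["t"])).round(3))
E
```

```text
clock: 0.9
position: [0.2795, -0.5588, 0.2558]
ee_rot: [0.7, 0.714, 0.0, -0.0]
ft_force: [0.9, -0.9, -0.3]
grip_width: -0.0
t 0.9 p [ 0.2795 -0.5588  0.2558] yaw 1.5895 tilt [-0.0004  0.0007] f [ 0.9  -0.91 -0.28] g -0.0 q [ 1.2   0.34 -0.22  1.45  0.07  1.36  1.  ]
tool mm [5.553e+02 1.910e+02 2.000e-01]
300 150 [0.391 0.099 1.139]
355 110 [ 0.74  -0.042  0.173]
430 150 [ 0.658 -0.205  0.163]
300 185 [0.604 0.068 0.011]
460 155 [ 0.666 -0.294  0.096]
360 50 [0.672 0.011 0.58 ]
```

```bash
python3 -m creep '[[0,0,0,25,12,0,255],[0,0,0,45,20,0,255],[0,0,0,45,20,0,255],[0,0,0,45,20,0,255],[0,0,0,45,20,0,255],[0,0,0,45,20,0,255],[0,0,0,45,20,0,255],[0,0,0,45,15,0,255]]'
python3 -c "
from h import *
rep([.495,.235,.2])"
```

```text
clock: 1.7
position: [0.4227, -0.2149, 0.2562]
ee_rot: [0.702, 0.712, -0.0, 0.0]
ft_force: [0.8, -0.2, 0.9]
grip_width: 0.001
t 1.7 p [ 0.4227 -0.2149  0.2562] yaw 1.5842 tilt [ 0.     -0.0001] f [ 0.82 -0.18  0.86] g 0.001 q [ 0.86  0.03 -0.49  1.82  0.01  1.3   0.38]
tool mm [448.9  78.3  56.1]
```

```bash
python3 -m creep '[[0,0,0,40,5,0,255],[0,0,0,45,8,0,255],[0,0,0,45,8,0,255],[0,0,0,45,8,0,255],[0,0,0,45,8,0,255],[0,0,0,45,8,0,255],[0,0,0,45,8,0,255],[0,0,0,45,8,0,255]]'
python3 -m creep '[[0,0,0,45,8,0,255],[0,0,0,40,8,10,255],[0,0,0,20,4,30,255],[0,0,0,0,0,30,255],[0,0,0,0,0,30,255],[0,0,0,0,0,30,255],[0,0,0,0,0,0,255]]'
python3 -c "
from h import *
rep([.497,.255,.08])"
```

```text
clock: 2.5
position: [0.4784, 0.1403, 0.2563]
ee_rot: [0.703, 0.711, -0.0, 0.0]
ft_force: [0.5, 0.6, -0.6]
grip_width: 0.003
clock: 3.2
position: [0.4951, 0.2425, 0.1225]
ee_rot: [0.702, 0.712, -0.003, -0.001]
ft_force: [0.3, 0.4, 0.4]
grip_width: -0.001
t 3.2 p [0.4951 0.2425 0.1225] yaw 1.584 tilt [-0.0063 -0.0025] f [0.27 0.38 0.38] g -0.001 q [ 0.18  0.43 -0.87  1.77  0.36  1.12 -0.79]
tool mm [12.5  2.4 42.5]
```

```bash
python3 -m creep '[[0,0,0,10,2,10,255],[0,0,0,0,0,20,255],[0,0,0,0,0,10,255],[0,0,0,0,0,5,255],[0,0,0,0,0,0,255],[0,0,0,0,0,0,255]]'
python3 -c "
from h import *
rep([.497,.255,.0727])
for n in('top','side'):
    p,d=camera(n);cv2.imwrite(f'pics/{n}1.png',p)
p=cv2.imread('pics/top1.png')[175:275,150:250]; a=cv2.resize(p,(400,400),interpolation=cv2.INTER_CUBIC)
p=cv2.imread('pics/side1.png')[230:365,160:300]; b=cv2.resize(p,(400,400),interpolation=cv2.INTER_CUBIC)
cv2.imwrite('pics/c1.png',np.hstack([a,b]))
"
```

```text
clock: 3.8
position: [0.4995, 0.2542, 0.0821]
ee_rot: [0.703, 0.712, 0.0, 0.0]
ft_force: [-0.3, 0.3, 0.6]
grip_width: 0.002
t 3.8 p [0.4995 0.2542 0.0821] yaw 1.5836 tilt [0.001  0.0003] f [-0.33  0.28  0.59] g 0.002 q [ 0.13  0.49 -0.84  1.79  0.42  1.05 -0.85]
tool mm [ 0.8 -2.5  9.4]
```

View pics/c1.png

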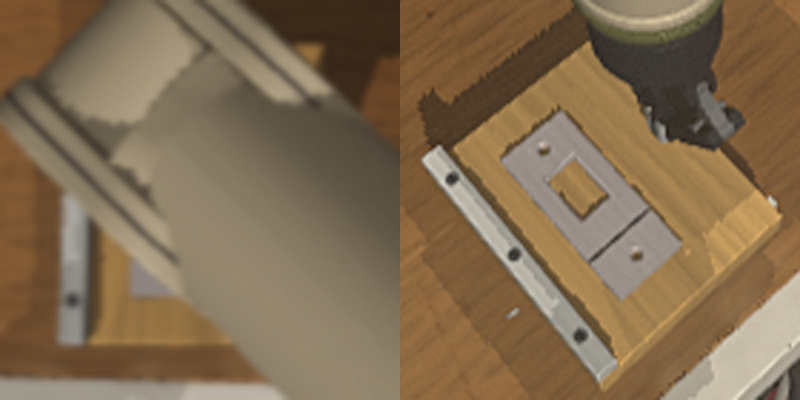

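The side view shows the fingers over the board, to the right of the plate and clear of it. The arm hides the plate in the top view. I'll lower carefully.

```bash
python3 -m creep '[[0,0,0,0,-2,4,255],[0,0,0,0,0,3,255],[0,0,0,0,0,2,255],[0,0,0,0,0,0,255],[0,0,0,0,0,0,255]]'
python3 -c "
from h import *
rep([.497,.334,.0725])"
```

```text
clock: 4.4
position: [0.4971, 0.2539, 0.0722]
ee_rot: [0.702, 0.712, -0.0, -0.0]
ft_force: [-1.4, -0.4, 0.3]
grip_width: -0.002
t 4.4 p [0.4971 0.2539 0.0722] yaw 1.5838 tilt [-0.0001 -0.    ] f [-1.39 -0.44  0.3 ] g -0.002 q [ 0.13  0.5  -0.83  1.8   0.43  1.03 -0.86]
tool mm [80.1  1.  -0.3]
```

```bash
python3 -m creep '[[0,0,0,8,0,0,255],[0,0,0,8,0,0,255],[0,0,0,6,0,0,255],[0,0,0,5,0,0,255],[0,0,0,5,0,0,255],[0,0,0,5,0,0,255],[0,0,0,5,0,0,255],[0,0,0,0,0,0,255]]'
python3 -c "
from h import *
rep([.497,.308,.0725])
p,d=camera('side');cv2.imwrite('pics/side2.png',p)
p=p[230:365,160:300]; cv2.imwrite('pics/c2.png',cv2.resize(p,None,fx=4.2,fy=4.2,interpolation=cv2.INTER_CUBIC))"
```

```text
clock: 5.2
position: [0.4964, 0.2967, 0.0723]
ee_rot: [0.702, 0.712, 0.0, -0.0]
ft_force: [0.5, -0.5, -0.7]
grip_width: -0.003
t 5.2 p [0.4964 0.2967 0.0723] yaw 1.5844 tilt [0.0001 0.0005] f [ 0.54 -0.5  -0.69] g -0.003 q [ 0.04  0.54 -0.82  1.74  0.45  1.05 -0.93]
tool mm [11.3  0.7 -0.2]
```

View pics/c2.png

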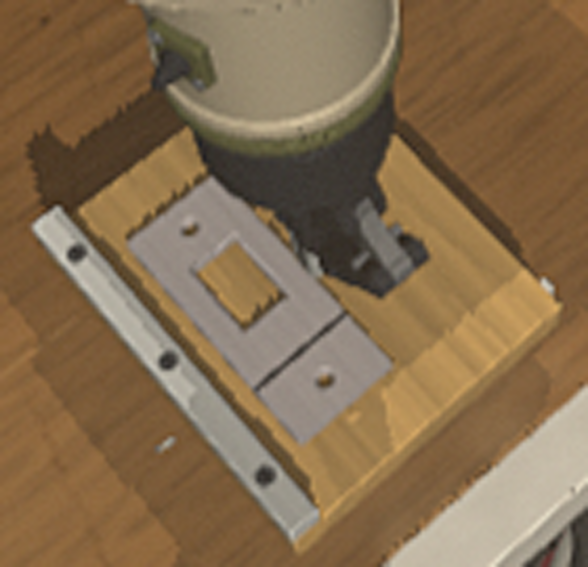

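The plate has slid toward the rail. The line's left end has gone from about (279,369) to (257,388) in this crop's scale.

```bash
python3 -c "
from h import *
f=lambda c:atz(S,uvs(c,4.2),.051)[:2].round(4)
for c in ((257,388),(347,313),(127,237),(301,443),(211,178),(393,363)):print(c,f(c))
"
```

```text
(257, 388) [0.4662 0.3558]
(347, 313) [0.467  0.3071]
(127, 237) [0.558  0.3574]
(301, 443) [0.4358 0.3563]
(211, 178) [0.5565 0.3131]
(393, 363) [0.4369 0.3064]
```

```bash
python3 -m creep '[[0,0,0,4,0,0,255],[0,0,0,4,0,0,255],[0,0,0,3,0,0,255],[0,0,0,1,0,0,255],[0,0,0,0,0,0,255]]'
python3 -m creep '[[0,0,0,1,0,0,255],[0,0,0,0,0,0,255]]'
python3 -m creep '[[0,0,0,1,0,0,255],[0,0,0,0,0,0,255]]'
python3 -c "
from h import *
rep([.497,.311,.0725])"
```

```text
clock: 5.75
position: [0.4962, 0.3084, 0.0723]
ee_rot: [0.702, 0.712, 0.0, -0.0]
ft_force: [-0.1, -0.6, -0.1]
grip_width: 0.002
clock: 5.95
position: [0.4963, 0.3088, 0.0723]
ee_rot: [0.703, 0.712, -0.0, 0.0]
ft_force: [-0.4, -1.4, 1.0]
grip_width: 0.001
clock: 6.15
position: [0.4964, 0.3089, 0.0722]
ee_rot: [0.703, 0.711, -0.001, 0.001]
ft_force: [-2.3, -5.7, 1.7]
grip_width: 0.002
t 6.15 p [0.4964 0.3089 0.0722] yaw 1.5831 tilt [-0.0004 -0.0018] f [-2.35 -5.65  1.73] g 0.002 q [ 0.01  0.56 -0.82  1.73  0.46  1.06 -0.95]
tool mm [ 2.1  0.6 -0.3]
```

```bash
python3 -m creep '[[0,0,0,1,0,0,255],[0,0,0,0,0,0,255],[0,0,0,0,0,0,255]]'
python3 -m creep '[[0,0,0,-10,0,0,255],[0,0,0,-10,0,0,255],[0,0,0,0,0,-20,255],[0,0,0,0,0,-20,255],[0,0,0,0,20,0,255],[0,0,0,0,40,0,255],[0,0,0,20,40,0,255],[0,0,0,25,0,0,255]]'
python3 -c "
from h import *
rep([.595,.344,.0725])
p,d=camera('side');cv2.imwrite('pics/side3.png',p)
p=p[230:365,160:300]; cv2.imwrite('pics/c3.png',cv2.resize(p,None,fx=4.2,fy=4.2,interpolation=cv2.INTER_CUBIC))"
```

```text
clock: 6.45
position: [0.4965, 0.3091, 0.0721]
ee_rot: [0.703, 0.711, -0.001, 0.001]
ft_force: [-2.7, -8.8, 5.0]
grip_width: 0.002
clock: 7.25
position: [0.6017, 0.3335, 0.1114]
ee_rot: [0.705, 0.709, 0.0, 0.001]
ft_force: [-0.4, -0.2, -0.4]
grip_width: 0.002
t 7.25 p [0.6017 0.3335 0.1114] yaw 1.5757 tilt [ 0.0022 -0.001 ] f [-0.39 -0.16 -0.38] g 0.002 q [-0.06  0.7  -0.77  1.4   0.5   1.23 -0.87]
tool mm [10.6 -6.8 38.9]
```

View pics/c3.png

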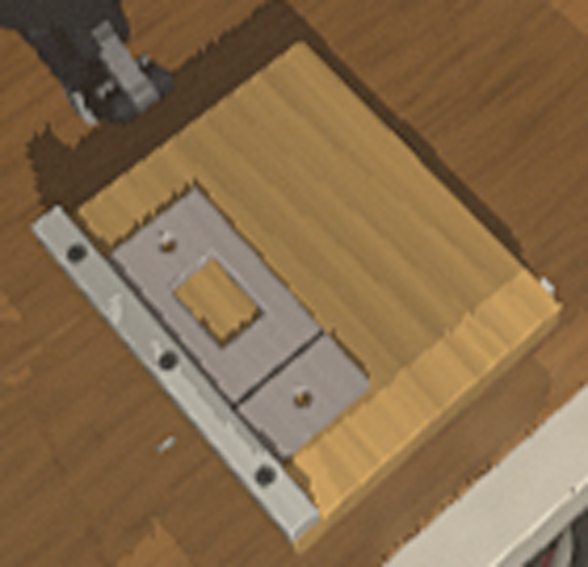

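The plate now lies along the rail. Its line runs from (237,403) to (322,333), and the hand is behind the board's back edge.

```bash
python3 -c "
from h import *
f=lambda c,z=.051:atz(S,uvs(c,4.2),z)[:2].round(4)
for c in ((237,403),(322,333),(112,250),(196,185),(290,461),(368,380)):print(c,f(c))
print(f((560,305),.045),f((300,43),.045))
"
python3 -m creep '[[0,0,-0.014,10,-5,10,255],[0,0,0,0,0,15,255],[0,0,0,0,0,7,255],[0,0,0,0,0,5,255],[0,0,0,0,0,0,255],[0,0,0,0,0,0,255]]'
python3 -c "
from h import *
rep([.595,.344,.0725])"
```

```text
(237, 403) [0.4667 0.3659]
(322, 333) [0.4671 0.3206]
(112, 250) [0.5573 0.3658]
(196, 185) [0.5582 0.3202]
(290, 461) [0.4329 0.3642]
(368, 380) [0.4382 0.3189]
[0.4107 0.2347] [0.5878 0.2394]
clock: 7.9
position: [0.5912, 0.3466, 0.0755]
ee_rot: [0.698, 0.716, 0.0, 0.0]
ft_force: [0.0, -0.3, -1.1]
grip_width: -0.001
t 7.9 p [0.5912 0.3466 0.0755] yaw 1.597 tilt [ 0.0004 -0.0001] f [ 0.   -0.3  -1.09] g -0.001 q [-0.08  0.73 -0.76  1.44  0.52  1.18 -0.89]
tool mm [-2.7  3.7  3. ]
```

```bash
python3 -m creep '[[0,0,0,-2,0,3,255],[0,0,0,0,-5,0,255],[0,0,0,0,-8,0,255],[0,0,0,0,-8,0,255],[0,0,0,0,-8,0,255],[0,0,0,0,-8,0,255],[0,0,0,0,-5,0,255],[0,0,0,0,0,0,255]]'
python3 -c "
from h import *
rep()
p,d=camera('side');cv2.imwrite('pics/side4.png',p)
p=p[230:365,160:300]; cv2.imwrite('pics/c4.png',cv2.resize(p,None,fx=4.2,fy=4.2,interpolation=cv2.INTER_CUBIC))"
```

```text
clock: 8.7
position: [0.5482, 0.3441, 0.0725]
ee_rot: [0.697, 0.717, -0.0, 0.0]
ft_force: [0.5, -0.4, -0.4]
grip_width: -0.002
t 8.7 p [0.5482 0.3441 0.0725] yaw 1.5985 tilt [-0.     -0.0003] f [ 0.53 -0.39 -0.4 ] g -0.002 q [-0.07  0.67 -0.78  1.55  0.51  1.13 -0.93]
```

View pics/c4.png

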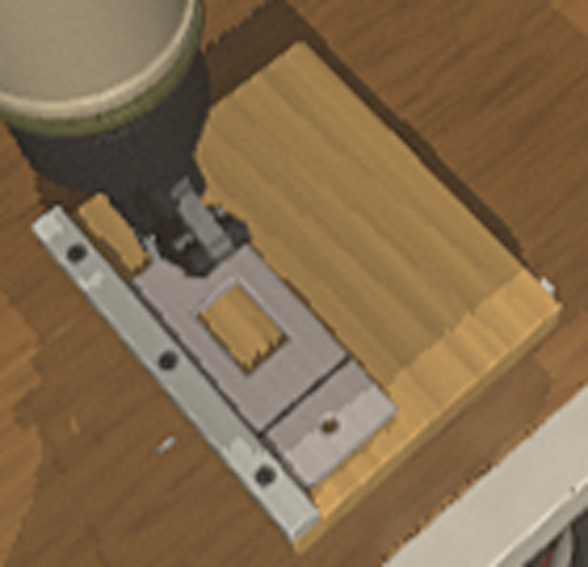

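The plate has slid along the rail. The line is now at (263,432)–(348,360).

```bash
python3 -c "
from h import *
f=lambda c,z=.051:atz(S,uvs(c,4.2),z)[:2].round(4)
for c in ((263,432),(348,360),(313,488),(396,409)):print(c,f(c))
"
```

```text
(263, 432) [0.4498 0.3652]
(348, 360) [0.4505 0.3198]
(313, 488) [0.418  0.3639]
(396, 409) [0.4208 0.318 ]
```

```bash
python3 -m creep '[[0,0,0,0,-5,0,255],[0,0,0,0,-7,0,255],[0,0,0,0,-7,0,255],[0,0,0,0,-7,0,255],[0,0,0,0,-6,0,255],[0,0,0,0,-4,0,255],[0,0,0,0,0,0,255],[0,0,0,0,0,0,255]]'
python3 -c "
from h import *
rep()
p,d=camera('side');cv2.imwrite('pics/side5.png',p)
p=p[270:365,200:300]; cv2.imwrite('pics/c5.png',cv2.resize(p,None,fx=6,fy=6,interpolation=cv2.INTER_CUBIC))"
```

```text
clock: 9.55
position: [0.5126, 0.343, 0.0722]
ee_rot: [0.697, 0.717, -0.0, -0.0]
ft_force: [0.3, 0.5, 0.0]
grip_width: 0.001
t 9.55 p [0.5126 0.343  0.0722] yaw 1.598 tilt [-0.0006 -0.0003] f [0.29 0.5  0.03] g 0.001 q [-0.06  0.62 -0.8   1.64  0.49  1.1  -0.97]
```

View pics/c5.png

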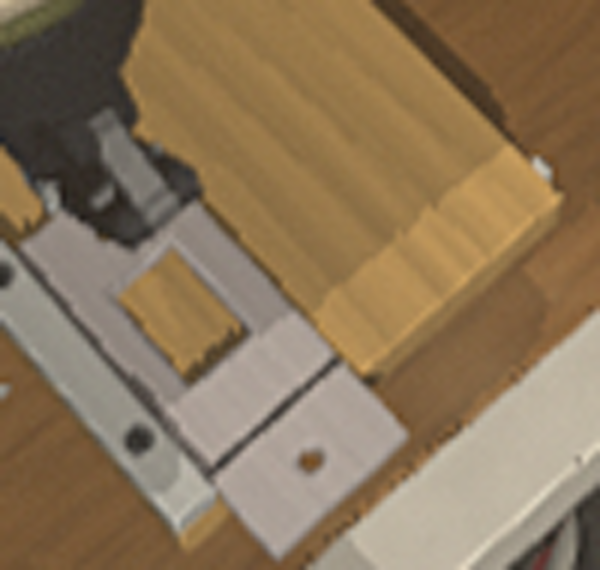

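The plate now overhangs. The line runs from (214,470) to (339,361), and the board's top front edge from (560,199) to (372,358).

```bash
python3 -c "
from h import *
f=lambda c,z=.051:atz(S,uvs(c,6,(200,270)),z)[:2].round(4)
for c in ((214,470),(339,361),(280,560),(408,435)):print(c,f(c))
for c in ((560,199),(372,358)):print(c,f(c,.045))
"
```

```text
(214, 470) [0.414  0.3647]
(339, 361) [0.4146 0.3182]
(280, 560) [0.3823 0.3663]
(408, 435) [0.385  0.3171]
(560, 199) [0.41   0.2354]
(372, 358) [0.4105 0.3095]
```

```bash
python3 -m creep '[[0,0,0,0,-2,0,255],[0,0,0,0,-2.5,0,255],[0,0,0,0,0,0,255],[0,0,0,0,0,0,255],[0,0,0,0,20,0,255],[0,0,0,0,10,-20,255],[0,0,0,0,0,-30,255]]'
python3 -m creep '[[0,0,0,-40,-10,-20,255],[0,0,0,-50,-10,-10,255],[0,0,0,-50,0,0,255],[0,0,0,-50,0,0,255],[0,0,0,-50,0,0,255],[0,0,0,-50,0,0,255],[0,0,0,0,0,0,255],[0,0,0,0,0,0,255]]'
python3 -c "
from h import *
rep()
p,d=camera('side');cv2.imwrite('pics/side6.png',p)
a=cv2.resize(p[270:365,200:300],None,fx=6,fy=6,interpolation=cv2.INTER_CUBIC);cv2.imwrite('pics/c6s.png',a)
p,d=camera('top');cv2.imwrite('pics/top6.png',p)
cv2.imwrite('pics/c6t.png',cv2.resize(p[175:275,150:250],(600,600),interpolation=cv2.INTER_CUBIC))"
```

```text
clock: 10.3
position: [0.5389, 0.3425, 0.121]
ee_rot: [0.698, 0.716, -0.002, -0.0]
ft_force: [0.3, -0.2, 0.8]
grip_width: -0.001
clock: 11.1
position: [0.5267, 0.0539, 0.152]
ee_rot: [0.699, 0.716, -0.0, 0.0]
ft_force: [-0.4, 1.1, 0.2]
grip_width: -0.001
t 11.1 p [0.5267 0.0539 0.152 ] yaw 1.5947 tilt [ 0.     -0.0003] f [-0.35  1.05  0.17] g -0.001 q [ 0.55  0.32 -0.85  1.81  0.27  1.13 -0.37]
```

View pics/c6s.png

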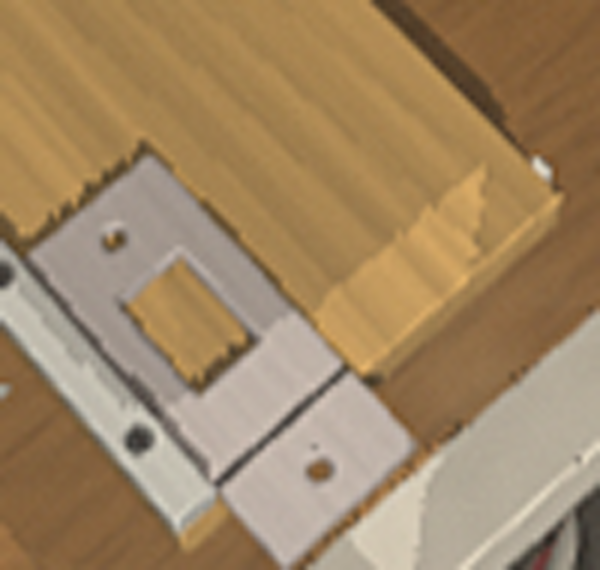

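View pics/c6t.png

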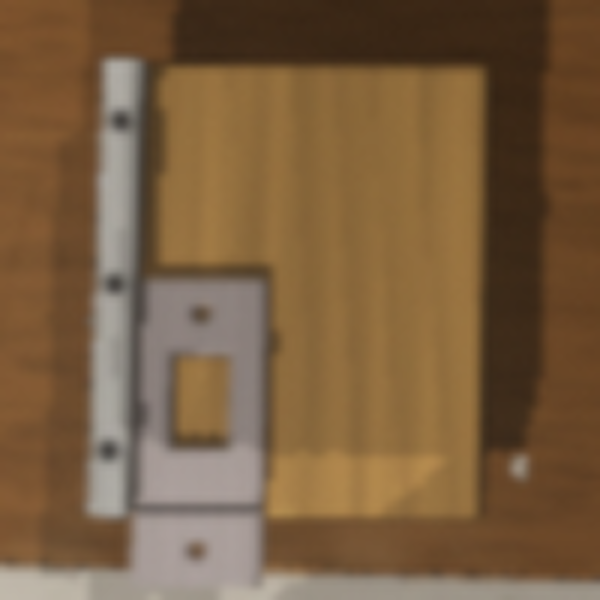

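Top crop: the line sits at row about 508 and the front edge at row about 517. In the side crop the line runs from (219,482) to (347,371). I'll compute the offsets.

```bash
python3 -c "
from h import *
f=lambda c,z=.051:atz(S,uvs(c,6,(200,270)),z)[:2].round(4)
g=lambda c,z=.051:atz(T,uvt(c),z)[:2].round(4)
print('side line',f((219,482)),f((347,371)),'edge',f((560,199),.045),f((376,358),.045),'corner',f((292,568)),f((414,444)))
print('top line',g((133,508)),g((263,508)),'edge',g((478,518),.045),g((275,517),.045),'front',g((130,584)),g((262,586)),'back',g((141,276)),g((270,277)),'rail',g((145,58),.059),g((128,516),.059))
p=cv2.imread('pics/top6.png').astype(int).sum(2)
print(p[252:266,164:174:2].T.tolist() ,p[252:266,184]); print('col right',p[252:268,200:228:6].T.tolist()); print('front end',p[268:277,176].tolist(),p[268:277,186].tolist())
"
```

```text
side line [0.4104 0.3657] [0.4108 0.3184] edge [0.41   0.2354] [0.4097 0.3086] corner [0.3784 0.3652] [0.3819 0.3175]
top line [0.4125 0.3659] [0.4138 0.3151] edge [0.4122 0.2316] [0.4105 0.3114] front [0.383  0.3655] [0.3836 0.314 ] back [0.5036 0.3677] [0.5044 0.3167] rail [0.5894 0.3688] [0.4092 0.3657]
[[331, 332, 333, 335, 343, 345, 355, 368, 331, 270, 240, 228, 224, 223], [462, 480, 483, 483, 484, 485, 490, 488, 439, 322, 251, 232, 222, 214], [459, 501, 506, 510, 507, 507, 510, 506, 466, 331, 245, 231, 220, 213], [419, 425, 425, 429, 429, 423, 420, 421, 400, 302, 248, 242, 235, 233], [292, 292, 291, 287, 287, 299, 315, 287, 343, 386, 399, 399, 397, 404]] [479 479 479 483 482 483 444 335 369 455 482 485 479 442]
col right [[357, 355, 355, 357, 355, 357, 354, 355, 341, 270, 232, 225, 228, 230, 233, 232], [386, 387, 385, 386, 387, 385, 385, 385, 363, 283, 245, 245, 245, 245, 248, 242], [387, 390, 390, 389, 390, 391, 388, 388, 364, 288, 252, 251, 254, 256, 259, 259], [371, 373, 373, 371, 353, 330, 318, 316, 302, 264, 242, 243, 241, 237, 235, 236], [332, 320, 324, 323, 324, 324, 324, 323, 308, 261, 237, 238, 234, 227, 220, 217]]
front end [478, 478, 478, 478, 470, 468, 487, 485, 466] [479, 479, 481, 479, 483, 484, 485, 484, 481]
```

Both views put the line about 1.5–3 mm short of the edge, and the plate parallel to the rail and touching it. That is inside tolerance, but a 2 mm nudge will centre it.

```bash
python3 -m creep '[[0,0,0,50,0,0,255],[0,0,0,50,0,0,255],[0,0,0,50,0,0,255],[0,0,0,50,0,0,255],[0,0,0,50,10,0,255],[0,0,0,40,8,0,255],[0,0,0,0,0,10,255],[0,0,0,0,0,20,255]]'
python3 -c "
from h import *
rep([.53,.342,.0725])"
```

```text
clock: 12.0
position: [0.5353, 0.3489, 0.1226]
ee_rot: [0.696, 0.718, 0.001, -0.001]
ft_force: [0.5, -0.8, -0.1]
grip_width: 0.0
t 12.0 p [0.5353 0.3489 0.1226] yaw 1.6032 tilt [0.001  0.0027] f [ 0.48 -0.83 -0.14] g 0.0 q [-0.04  0.61 -0.83  1.54  0.47  1.2  -0.93]
tool mm [-6.9 -5.5 50. ]
```

```bash
python3 -m creep '[[0,0,0.012,-6,-3,10,255],[0,0,0,0,0,20,255],[0,0,0,0,0,10,255],[0,0,0,0,0,4,255],[0,0,0,0,0,2,255],[0,0,0,0,0,0,255],[0,0,0,0,0,0,255]]'
python3 -c "
from h import *
rep([.506,.342,.0725])"
```

```text
clock: 12.7
position: [0.5341, 0.3387, 0.0767]
ee_rot: [0.702, 0.712, 0.001, 0.0]
ft_force: [0.4, -0.7, -0.2]
grip_width: -0.0
t 12.7 p [0.5341 0.3387 0.0767] yaw 1.5857 tilt [0.0009 0.0005] f [ 0.38 -0.71 -0.17] g -0.0 q [-0.04  0.64 -0.81  1.59  0.5   1.12 -0.96]
tool mm [  3.7 -28.    4.2]
```

```bash
python3 -m creep '[[0,0,0,3.5,0,2,255],[0,0,0,0,-4,2,255],[0,0,0,0,-8,0,255],[0,0,0,0,-6,0,255],[0,0,0,0,-4,0,255],[0,0,0,0,-3,0,255],[0,0,0,0,0,0,255],[0,0,0,0,0,0,255]]'
python3 -c "
from h import *
rep([.5058,.342,.0725])"
```

```text
clock: 13.5
position: [0.5089, 0.3416, 0.072]
ee_rot: [0.702, 0.712, 0.0, 0.0]
ft_force: [0.2, 0.0, 0.6]
grip_width: 0.003
t 13.5 p [0.5089 0.3416 0.072 ] yaw 1.5857 tilt [ 0.0003 -0.    ] f [0.18 0.05 0.61] g 0.003 q [-0.04  0.62 -0.82  1.65  0.5   1.1  -0.99]
tool mm [ 0.5 -3.1 -0.5]
```

Now the last nudge, then retreat, press again toward the rail from the right, and clear.

```bash
python3 -m creep '[[0,0,0,0,-1.5,0,255],[0,0,0,0,-1.5,0,255],[0,0,0,0,0,0,255],[0,0,0,0,0,0,255]]'
python3 -m creep '[[0,0,0,0,20,0,255],[0,0,0,0,10,-20,255],[0,0,0,0,0,-30,255],[0,0,0,-40,0,-20,255],[0,0,0,-40,0,-10,255]]'
python3 -m creep '[[0,0,0,-50,0,0,255],[0,0,0,-50,0,0,255],[0,0,0,-50,0,0,255],[0,0,0,-50,0,0,255],[0,0,0,0,0,0,255],[0,0,0,0,0,0,255]]'
python3 -c "
from h import *
rep()
p,d=camera('side');cv2.imwrite('pics/side7.png',p)
a=cv2.resize(p[270:365,200:300],None,fx=6,fy=6,interpolation=cv2.INTER_CUBIC);cv2.imwrite('pics/c7s.png',a)
p,d=camera('top');cv2.imwrite('pics/top7.png',p)
cv2.imwrite('pics/c7t.png',cv2.resize(p[175:275,150:250],(600,600),interpolation=cv2.INTER_CUBIC))"
```

```text
clock: 13.9
position: [0.5059, 0.3415, 0.072]
ee_rot: [0.702, 0.712, 0.0, 0.0]
ft_force: [1.4, -1.1, -0.7]
grip_width: 0.002
clock: 14.4
position: [0.5367, 0.2631, 0.1537]
ee_rot: [0.701, 0.713, 0.001, -0.0]
ft_force: [1.1, -0.9, 0.2]
grip_width: -0.004
clock: 15.0
position: [0.5399, 0.0608, 0.1519]
ee_rot: [0.703, 0.711, -0.0, 0.0]
ft_force: [-0.1, 0.8, 0.1]
grip_width: -0.001
t 15.0 p [0.5399 0.0608 0.1519] yaw 1.5828 tilt [-0.0002 -0.0002] f [-0.06  0.85  0.11] g -0.001 q [ 0.53  0.36 -0.86  1.77  0.3   1.15 -0.41]
```

View pics/c7s.png

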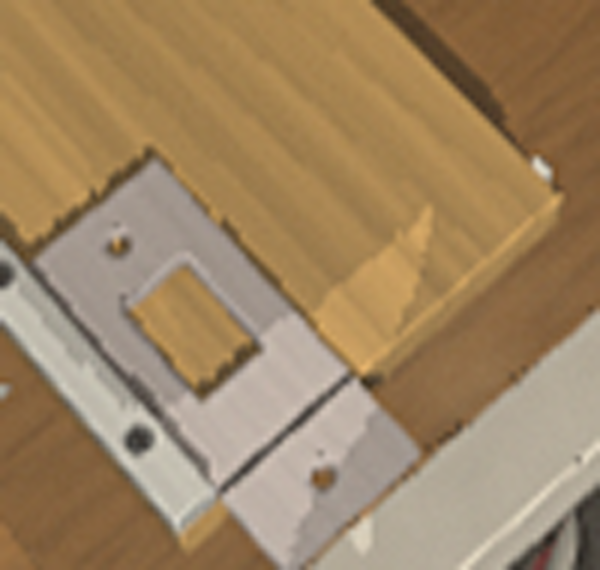

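View pics/c7t.png

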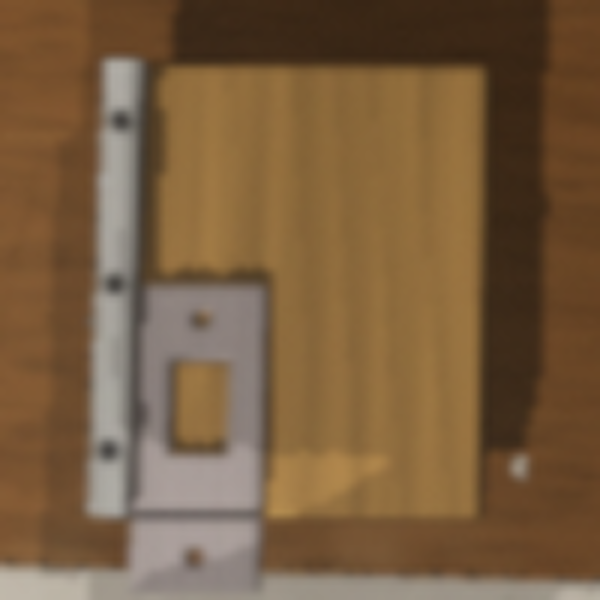

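View pics/top7.png

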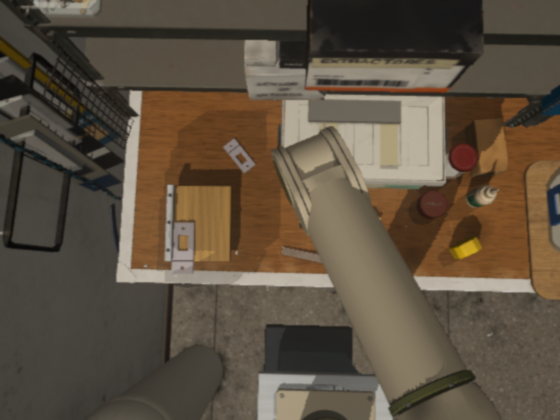

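```bash
python3 -c "
from h import *
f=lambda c,z=.051:atz(S,uvs(c,6,(200,270)),z)[:2].round(4)
g=lambda c,z=.051:atz(T,uvt(c),z)[:2].round(4)
print('side line',f((223,490)),f((354,377)),'edge',f((560,199),.045),f((376,360),.045))
print('top line',g((133,514)),g((263,514)),'edge',g((478,518),.045),g((275,517),.045),'front',g((130,588)),g((262,590)),'back',g((141,283)),g((270,283)),'rail',g((145,58),.059),g((128,516),.059))
p=cv2.imread('pics/top7.png').astype(int).sum(2)
print(p[256:266,178:192:3].T.tolist())
"
```

```text
side line [0.4079 0.3662] [0.4081 0.318 ] edge [0.41   0.2354] [0.4092 0.309 ]
top line [0.4101 0.3658] [0.4115 0.3149] edge [0.4122 0.2316] [0.4105 0.3114] front [0.3815 0.3654] [0.3821 0.3139] back [0.5008 0.3676] [0.5021 0.3166] rail [0.5894 0.3688] [0.4092 0.3657]
[[486, 486, 484, 446, 336, 370, 454, 483, 485, 486], [482, 484, 481, 445, 335, 369, 454, 481, 482, 464], [483, 484, 481, 445, 335, 370, 454, 480, 483, 479], [481, 484, 482, 442, 333, 371, 453, 480, 483, 483], [475, 476, 474, 438, 331, 363, 447, 474, 476, 465]]
```

```bash
python3 -m creep '[[0,0,0,0,-20,-30,255],[0,0,0,0,-20,-40,255],[0,0,0,0,-20,-30,255],[0,0,0,0,0,0,255],[0,0,0,0,0,0,255],[0,0,0,0,0,0,255]]'
python3 -c "
from h import *
rep()
p,d=camera('side');cv2.imwrite('pics/side8.png',p)"
```

```text
clock: 15.7
position: [0.4797, 0.0619, 0.2511]
ee_rot: [0.701, 0.713, -0.0, -0.0]
ft_force: [-0.2, -0.0, -0.6]
grip_width: -0.003
t 15.7 p [0.4797 0.0619 0.2511] yaw 1.5874 tilt [-0.0011  0.0002] f [-0.25 -0.03 -0.58] g -0.003 q [ 0.67  0.1  -0.93  1.79  0.08  1.3  -0.26]
```

View pics/side8.png

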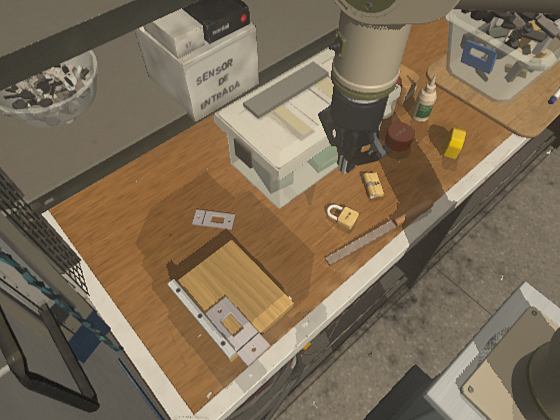

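The hand is well clear. The file, padlock (343,216) and cylinder (373,184) are where they started. The plate lies against the rail and overhangs the front edge at (245,345).

```bash
python3 -c "
from workcell import *
print(hand_in())"
```

```text
the job is handed in; nothing more can be done
None
```

I pushed the plate sideways until it met the rail, then slid it along the rail from its back end with the closed fingertips. A 3 mm nudge finished it, and I handed the job in at about 16 s. The hand-in reports no verdict.

**Last checks:**
- **Line and edge:** the line is about 0.8 mm past the front edge in the side view and about 0.9 mm behind it in the top view. The two views disagree by about 1.7 mm, which fits the 2 mm calibration. Both are within the 5 mm limit.
- **Rail:** in the top view the long side lies against the rail and parallel to it (about 0.018 rad against 0.017 rad for the rail). I had planned a final press against the rail but left it out, because that view showed no gap.
- **Heights:** heights triangulated from the two views at the start came out 2–10 mm, and once 17 mm, below the stated ones (worst on the rail). I used the stated heights, and the low fingertip pushes met the plate as expected.
- **Bystanders and hand:** the last side view shows the file, padlock and cylinder where they lay. The hand is well clear of everything.

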